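# Weigh a soap caddy on the sprung hook of the counter scale

## Robot

A 6-joint arm with a two-finger parallel gripper is mounted at the origin on a cart in front of the work surface, level with it; the furniture and walls round the work are solid. World frame = base frame: x ahead of the robot, y to its left, z up, the work surface at z = 0. Lengths are in m, angles in rad, forces in N, time in s.
With the tool pointing down it reaches from about 0.375 to 0.9 m from the base axis. Payload 3.1 kg.
Tool frame: the origin (TCP) lies midway between the tips of the shut fingers; the grasp point (between the pads) lies 19 mm behind it; z points along the fingers, y is the direction in which the jaws open and shut (so a half turn about z gives the same grasp; the last joint's range is limited). The gripper opens to 87 mm and grips with 3 to 60 N. Pads are 19 mm wide; open, the fingers measure 117 mm over their backs; the gripper's body (75 mm by 190 mm) begins 51 mm behind the grasp point.
Start: joints at [1.012, 0.527, 1.433, -0, 1.181, -0.178], TCP at [0.232, 0.58, 0.223] pointing down, gripper open.
Joint ranges: [-3.08, 3.08], [-0.75, 2.2], [0.22, 2.44], [-1.43, 4.57], [0, 2.65], [-2.85, 2.85]. Speed limits (rad/s): [2.79, 2.79, 3.14, 3.14, 3.14, 3.14].

## Interface

Orientations are given as a unit quaternion [x, y, z, w].
In Python, from rig import robot gives the robot as it stands.
- The arm moves only by the tool move_arm, never from a script. Its argument "rows" is one flat list of numbers, 7 for each row, row after row: the shift along the world's x, y, z in mm, then the turn, a rotation vector about the world's x, y, z in rad, then the closure, from 0 (fully open) to 1 (shut). A call has 1 to 12 rows; each row shifts and turns the commanded pose from where the row before left it; what a row does not reach is not made up. A row lasts 1/10 s, in which the tool goes at most 50 mm and 8.59 degrees, less where a joint would pass 70% of its speed; a pose out of reach is approached as far as the arm can. A call with a gripper value outside its range is refused whole. The fingers move at their own pace and stop on an object; "grip_force" is the grip in N (left out, the last holds). Time passes only in rows, so rows that do not move let the fingers close. It gives the time, the measured TCP pose, the force and the opening at its end, in the units of the state.
- robot.get_obs(): the state, without advancing time (a new reading comes with each control period).
- robot.camera(name): name is "scene" or "top"; returns a dict with "color" (480x640x3 uint8, red, green, blue), "z_map" (480x640 float32, m along the optical axis (not along the pixel's ray), 0 where there is no reading), "camera_matrix" (3x3 intrinsics, pixels), "R" (3x3) and "t" (3): a world point X has camera coordinates R X + t. Camera axes: x right, y down, z forward; pixel columns grow to the right and rows downward; lengths in m; the calibration is good to about 2 mm. A picture is of the moment at which its call begins.
- robot.hand_in(): hands the job in, once; it reports no verdict.
Trained networks look in the newest picture that a camera, given by its name, has taken for a name from the list of things; names that differ only in an ending like _2 or _b are one class to them, and where a whole thing is asked for, a point or a joint stands for the part that bears it (a point fixed in the world has none). Each returns a list of dicts, best first, with "conf" (0 to 1); they miss things now and then, are a little off and sometimes report something else, mostly with a low value. They report only what shows in the picture. A call takes as long as a camera call.
- robot.search_frame(camera, thing): "at" ([column, row] in pixels, amid what is visible of it).
- robot.spot_point(camera, thing): "at" ([column, row] in pixels: a listed point, or the origin of a listed thing).
The state is a dict: "time": time; "q": joint angles; "joint_velocities": joint speeds; "joint_torque": joint torques, N m; "position": TCP position; "tool_rot": TCP orientation; "ft_force": force on the tool from outside, world axes, zero at the start; "moment": the same for the moment, N m; "grip_width": finger opening in m.
Only numpy, scipy, OpenCV 4.12 (cv2) and the standard library are available. Lean on these libraries where they do the work, as an engineer would, in place of code of your own. Each camera call takes 0.05 s, during which the arm holds its last target.

## Task

Weigh the pale wooden soap caddy (the one with the green soap labels): pick it up by its handle board and hang it by the slot in that board on the sprung hook of the green counter scale. Lower it on gently, so that the hook never sinks to its bottom stop, let go, and wait until the caddy hangs freely and the hook has settled. Leave the dark caddy where it stands.

Things in the scene. Friction and masses are not known exactly. Their poses are not given: they have to be found in the camera images.
- caddy_pale: Pale wood soap caddy to weigh, 0.4 kg: tray 84 (x) x 92 (y) mm, green-labelled soaps 58 mm high. Origin: underside centre, z up; same if turned half round. Upright middle board 14 mm thick (x), 64 wide (y), top 176 mm above origin. Slot through it along x: 36 mm wide, 84 to 128 mm above origin. Grip the solid part above, across the 14 mm, fingertips at 150 mm or higher to clear the hook.
- caddy_dark: The same caddy in dark wood with cream soap labels, same size, origin and axes. A bystander: it stays where it stands.
- hook_seat (a point): Top of the lowest part of the hook (8 mm steel bar), where the slot's upper edge rests; 208 mm above the table unloaded. +x points back to the scale's rod 100 mm behind, z up. Flat 13 mm fore and aft; free tip 38 mm in front (-x), 14 mm above the seat; nothing of the scale is higher. Caddy goes on from the front, slot over the tip, moving along +x, its x axis along this x. Base: 14 mm high.
- hook (a joint): How far the sprung hook has dipped, m: 0 unloaded at its upper stop, 0.06 at its bottom stop. Spring about 150 N/m: the caddy alone makes it dip 15 to 35 mm, and it bobs for one or two seconds when let go.

How it is judged:
On the way, in this order (a step that is already met when the one before it is completed fails the run):
1. the pale caddy is lifted clear of the table (height (world z) of caddy_pale above 0.04 m), for 0.2 s.
2. the hook, in the pale caddy's slot, dips under its load (value of joint hook above 0.01 m and z of hook_seat in the frame of caddy_pale between 0.11 and 0.14 m and x of hook_seat in the frame of caddy_pale between -0.03 and 0.03 m), for 0.2 s.
At the end, for the whole second after the job is handed in: The pale caddy hangs by its slot on the hook seat (within 22 mm along and across, 13 mm in height), upright within 15 degrees and still (under 0.03 m/s, 0.3 rad/s); the hook is dipped 12 to 50 mm and settled (under 10 mm/s); the dark caddy is within 30 mm of where it stood (value of joint hook between 0.012 and 0.05 m and velocity of joint hook between -0.01 and 0.01 m/s and z of hook_seat in the frame of caddy_pale between 0.115 and 0.14 m and x of hook_seat in the frame of caddy_pale between -0.022 and 0.022 m and y of hook_seat in the frame of caddy_pale between -0.022 and 0.022 m and angle between caddy_pale's own z axis and vertical below 0.26 rad and linear speed of caddy_pale below 0.03 m/s and angular speed of caddy_pale below 0.3 rad/s and distance of caddy_dark from where it was at the start of the episode below 0.03 m); the robot touches nothing.
It fails at once if the hook is driven down to its bottom stop (dipped more than 57 mm) (value of joint hook above 0.057 m).
It fails at once if the dark caddy is moved by more than 30 mm or tipped (distance of caddy_dark from where it was at the start of the episode above 0.03 m or angle between caddy_dark's own z axis and vertical above 0.35 rad).
It also fails if it takes over 48 s, if anything falls off the work surface, if the arm or the gripper's body presses on something with over 40 N, if the wrist force passes 120 N, or if a joint passes its speed limit or range.

## Working session

There is one attempt and no reset: what is moved stays moved. The work goes in short steps, Python scripts to look and compute and a tool call to move; the robot and the scene stay as the last step left them, time stands still between calls to the robot, and variables do not carry over. Pictures are saved under pics/ and viewed, and the job is handed in when it is done.

Besides the shell and the picture viewer there is one more tool, called after "Emit:" by a JSON object that holds its "method" and its "body", one argument or row to a line. move_arm: Moves the arm, as the interface text tells. Its arguments: {"type":"object","properties":{"rows":{"type":"array","items":{"type":"number"}},"grip_force":{"type":"number"}},"required":["rows"]}

```bash
mkdir -p pics; cat > h.py <<'E'
from rig import robot
import numpy as np, cv2
def pix(c,u,v,z):
    K=c["camera_matrix"];p=np.array([(u-K[0,2])/K[0,0]*z,(v-K[1,2])/K[1,1]*z,z]);return c["R"].T@(p-c["t"])
def cloud(c):
    z=c["z_map"];v,u=np.mgrid[:480,:640];K=c["camera_matrix"]
    P=np.stack([(u-K[0,2])/K[0,0]*z,(v-K[1,2])/K[1,1]*z,z],-1)
    W=(P-c["t"])@c["R"];W[z==0]=np.nan;return W
def ray(c,u,v,h):
    K=c["camera_matrix"];d=c["R"].T@np.array([(u-K[0,2])/K[0,0],(v-K[1,2])/K[1,1],1]);o=-c["R"].T@c["t"]
    return o+d*(h-o[2])/d[2]
E
python3 - <<'E'
from h import *
print(robot.get_obs())
for n in("scene","top"):
    c=robot.camera(n);cv2.imwrite(f"pics/{n}0.png",c["color"][...,::-1]);np.savez(f"{n}0.npz",**c)
    print(n,-c["R"].T@c["t"])
    W=cloud(c)
    for t in("caddy_pale","caddy_dark","hook_seat","hook"):
        for f in(robot.search_frame,robot.spot_point):
            try:
                for d in f(n,t)[:3]:
                    u,v=d["at"];print(n,t,f.__name__,d["conf"],np.round([u,v]),W[int(v),int(u)].round(3),[ray(c,u,v,h).round(3) for h in (0,.208)])
            except Exception as e: print(t,e)
E
```

```text
{'time': 0.0, 'q': array([ 1.01248856e+00,  5.28456831e-01,  1.43393096e+00, -3.13697726e-05,
        1.18139605e+00, -1.78492434e-01]), 'joint_velocities': array([-1.23972028e-03,  7.00058591e-04,  9.92522099e-05, -1.42779802e-03,
       -2.54627452e-04, -5.07878530e-04]), 'joint_torque': array([-6.95279209e-05, -4.40044141e+01, -1.76590991e+01,  6.31890236e-02,
        5.83882607e-02, -1.69502846e-04]), 'position': array([0.23129064, 0.57982059, 0.22156827]), 'tool_rot': array([ 1.88762247e-01,  9.82022206e-01, -1.02730683e-03, -3.81017517e-04]), 'ft_force': array([0.17982902, 0.25000264, 0.18271946]), 'moment': array([-0.01138651,  0.01200355,  0.01296235]), 'grip_width': 0.08703935320716866}
scene [-0.00865265  0.35765248  0.64481346]
scene caddy_pale call 0.98 [195. 330.] [0.556 0.299 0.068] [array([0.62 , 0.293, 0.   ]), array([0.417, 0.314, 0.208])]
scene caddy_pale call 0.86 [203. 347.] [0.53  0.296 0.046] [array([ 0.571,  0.291, -0.   ]), array([0.384, 0.313, 0.208])]
scene caddy_dark call 0.92 [463. 276.] [ 0.449 -0.217  0.054] [array([ 0.491, -0.271,  0.   ]), array([ 0.33
[... 821 characters left out ...]
]), array([0.535, 0.255, 0.208])]
top caddy_pale call 0.65 [215. 255.] [0.558 0.288 0.052] [array([0.565, 0.297, 0.   ]), array([0.529, 0.257, 0.208])]
top caddy_dark call 0.87 [424. 297.] [ 0.456 -0.211  0.125] [array([ 0.469, -0.235,  0.   ]), array([ 0.447, -0.198,  0.208])]
top hook_seat call 0.52 [338. 219.] [ 0.614 -0.011  0.215] [array([ 0.666, -0.017,  0.   ]), array([ 0.615, -0.012,  0.208])]
top hook_seat call 0.68 [336. 241.] [ 0.565 -0.005  0.21 ] [array([ 0.607, -0.012,  0.   ]), array([ 0.565, -0.007,  0.208])]
top hook call 0.76 [338. 217.] [ 0.648 -0.011  0.105] [array([ 0.672, -0.016,  0.   ]), array([ 0.621, -0.011,  0.208])]
hook it knows: caddy_dark, caddy_pale, hook_seat
```

View pics/scene0.png

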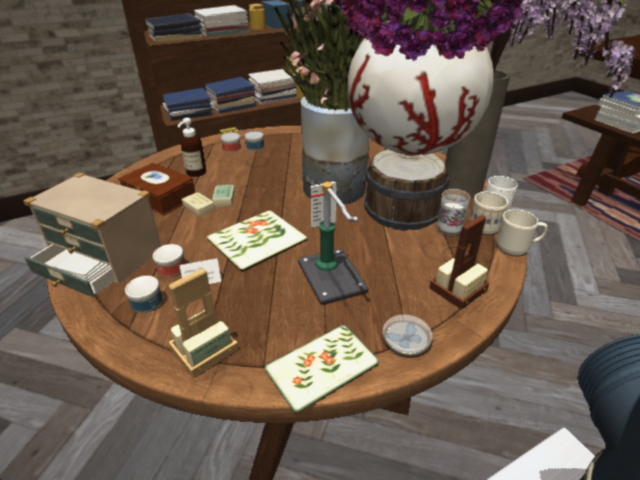

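View pics/top0.png

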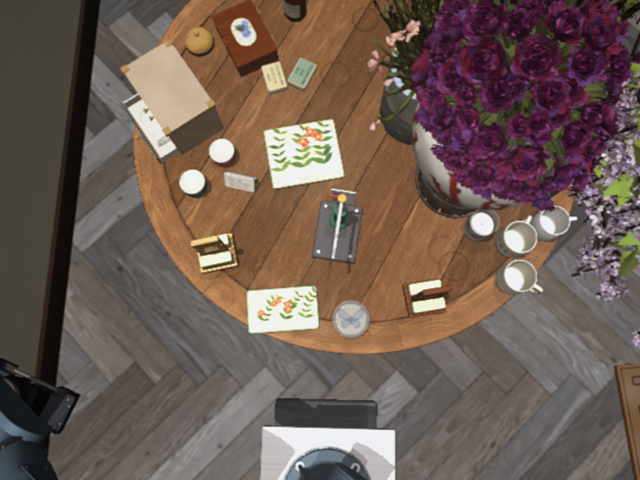

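```bash
python3 - <<'E'
from h import *
for n in("scene","top"):
    c=dict(np.load(f"{n}0.npz"));W=cloud(c)
    for nm,x0,x1,y0,y1 in(("pale",.45,.66,.2,.4),("dark",.35,.56,-.33,-.1),):
        m=(W[...,0]>x0)&(W[...,0]<x1)&(W[...,1]>y0)&(W[...,1]<y1)
        for a,b in((.166,.185),(.135,.166),(.05,.064),(.01,.045)):
            P=W[m&(W[...,2]>a)&(W[...,2]<b)]
            if len(P)>5:
                r=cv2.minAreaRect((P[:,:2]*1000).astype(np.float32));print(n,nm,a,len(P),P.mean(0).round(4),"rect",np.round(r[0],1),np.round(r[1],1),round(r[2],1),P[:,2].max().round(3))
    m=(W[...,0]>.48)&(W[...,0]<.75)&(abs(W[...,1])<.09)
    for a,b in((.195,.24),):
        mm=m&(W[...,2]>a)&(W[...,2]<b);P=W[mm]
        P=P[np.argsort(P[:,0])]
        for lo in np.arange(.48,.75,.008):
            s=P[(P[:,0]>=lo)&(P[:,0]<lo+.008)]
            if len(s):print(n,lo.round(3),len(s),s.mean(0).round(4),s[:,1].min().round(3),s[:,1].max().round(3),s[:,2].max().round(3))
    P=W[m&(W[...,2]>.008)&(W[...,2]<.018)]
    if len(P):
        r=cv2.minAreaRect((P[:,:2]*1000).astype(np.float32));print("base",r)
E
```

```text
scene pale 0.166 349 [0.5621 0.2921 0.1724] rect [564.2 290.8] [15.  64.7] 12.1 0.176
scene pale 0.135 573 [0.559  0.2926 0.1508] rect [559.3 290.6] [12.3 63.6] 6.6 0.166
scene pale 0.05 884 [0.5497 0.2928 0.0564] rect [564.3 291.5] [70.7 78.2] 14.8 0.064
scene pale 0.01 1122 [0.5383 0.2967 0.0248] rect [565.2 291. ] [86.9 92.9] 12.8 0.045
scene dark 0.166 200 [ 0.4621 -0.2271  0.1727] rect [ 464.8 -230.3] [14.9 64.3] 9.9 0.177
scene dark 0.135 276 [ 0.4588 -0.2223  0.1505] rect [ 464.6 -230.1] [14.8 63.7] 11.0 0.166
scene dark 0.05 629 [ 0.4547 -0.2225  0.0565] rect [ 464.7 -228.8] [70.3 77.6] 11.1 0.064
scene dark 0.01 869 [ 0.4469 -0.2103  0.0251] rect [ 465.1 -230.6] [85.6 96. ] 9.5 0.045
scene 0.52 17 [0.5258 0.0012 0.2178] -0.004 0.004 0.221
scene 0.528 9 [0.5318 0.0026 0.2149] 0.001 0.005 0.22
scene 0.536 11 [0.54   0.0016 0.2093] -0.0 0.003 0.214
scene 0.544 10 [ 5.490e-01 -2.000e-04  2.057e-01] -0.002 0.001 0.21
scene 0.552 14 [ 0.5565 -0.002   0.2057] -0.006 0.001 0.208
scene 0.56 9 [ 0.5639 -0.0025  0.206 ] -0.005 -0.0 0.209
scene 0.568 19 [ 0.5724 -0.0041  0.2065] -0.009 
[... 2278 characters left out ...]
-0.007 0.217
top 0.608 14 [ 0.6115 -0.0125  0.2126] -0.016 -0.009 0.22
top 0.616 13 [ 0.6203 -0.0135  0.2123] -0.018 -0.011 0.216
top 0.624 13 [ 0.6279 -0.0144  0.212 ] -0.018 -0.011 0.217
top 0.632 13 [ 0.6361 -0.016   0.2139] -0.019 -0.013 0.22
top 0.64 11 [ 0.6439 -0.0162  0.211 ] -0.019 -0.013 0.214
top 0.648 20 [ 0.6525 -0.0182  0.2136] -0.024 -0.012 0.221
top 0.656 34 [ 0.6594 -0.0192  0.2161] -0.028 -0.01 0.221
top 0.664 22 [ 0.667  -0.0188  0.2164] -0.026 -0.012 0.224
top 0.672 29 [ 0.678  -0.0361  0.2032] -0.049 -0.004 0.212
top 0.68 39 [ 0.6822 -0.0119  0.2041] -0.037 0.006 0.211
base ((603.625732421875, 4.422294616699219), (141.77020263671875, 271.1387634277344), 79.4678955078125)
```

The top view puts the pale caddy at (0.566, 0.290), yaw 13.5°, at pixel (215,252). The hook seat is at about (0.561, -0.004), yaw -7.5°, at pixel (337,241). Both cameras agree to within 3 mm. Next I move above the pale caddy.

Emit:
{"method": "move_arm", "body": {
  "rows": [28, -24, 2, 0, 0, -0.0796, 0, 28, -24, 2, 0, 0, -0.0796, 0, 28, -24, 2, 0, 0, -0.0796, 0, 28, -24, 2, 0, 0, -0.0796, 0, 28, -24, 2, 0, 0, -0.0796, 0, 28, -24, 2, 0, 0, -0.0796, 0, 28, -24, 2, 0, 0, -0.0796, 0, 28, -24, 2, 0, 0, -0.0796, 0, 28, -24, 2, 0, 0, -0.0796, 0, 28, -24, 2, 0, 0, -0.0796, 0, 28, -24, 2, 0, 0, -0.0796, 0, 26, -26, 2, 0, 0, -0.0796, 0],
  "grip_force": 25
}}

```text
time: 2.0
position: [0.567, 0.2895, 0.2467]
tool_rot: [0.62, 0.784, 0.0, 0.0]
ft_force: [0.6, 0.2, -0.8]
grip_width: 0.0868
```

Emit:
{"method": "move_arm", "body": {
  "rows": [0, 0, 0, 0, 0, 0, 0, 0, 0, 0, 0, 0, 0, 0]
}}

```text
time: 2.2
position: [0.5659, 0.2898, 0.2463]
tool_rot: [0.62, 0.785, -0.0, -0.0]
ft_force: [0.2, -0.1, 1.2]
grip_width: 0.0871
```

Emit:
{"method": "move_arm", "body": {
  "rows": [0, 0, -25, 0, 0, 0, 0, 0, 0, -25, 0, 0, 0, 0, 0, 0, -22, 0, 0, 0, 0, 0, 0, -15, 0, 0, 0, 0, 0, 0, -5, 0, 0, 0, 0, 0, 0, 0, 0, 0, 0, 0.3]
}}

```text
time: 2.8
position: [0.5643, 0.2913, 0.1539]
tool_rot: [0.618, 0.786, -0.001, -0.001]
ft_force: [-0.0, 0.4, 1.0]
grip_width: 0.0838
```

```bash
python3 - <<'E'
from h import *
print(robot.get_obs()["position"],robot.get_obs()["grip_width"])
c=robot.camera("scene");cv2.imwrite("pics/s1.png",cv2.resize(c["color"][200:440,60:380,::-1],None,fx=2,fy=2))
E
```

```text
[0.56427005 0.29129768 0.15392611] 0.0838253290365483
```

View pics/s1.png

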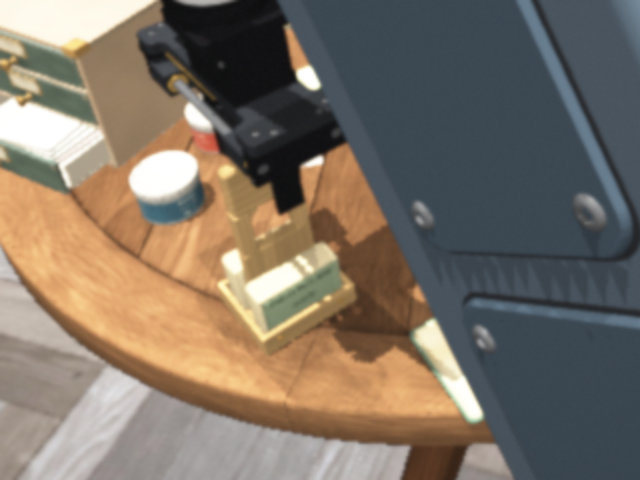

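The near finger (290,190 in the crop) is in front of the board's solid top, so the fingers straddle it. I close now.

Emit:
{"method": "move_arm", "body": {
  "rows": [0, 0, 0, 0, 0, 0, 0.6, 0, 0, 0, 0, 0, 0, 0.8, 0, 0, 0, 0, 0, 0, 1, 0, 0, 0, 0, 0, 0, 1, 0, 0, 0, 0, 0, 0, 1, 0, 0, 0, 0, 0, 0, 1, 0, 0, 0, 0, 0, 0, 1, 0, 0, 0, 0, 0, 0, 1]
}}

```text
time: 3.65
position: [0.5657, 0.2904, 0.1545]
tool_rot: [0.619, 0.785, -0.0, -0.0]
ft_force: [0.4, -0.1, 0.0]
grip_width: 0.0188
```

Emit:
{"method": "move_arm", "body": {
  "rows": [0, 0, 0, 0, 0, 0, 1, 0, 0, 0, 0, 0, 0, 1, 0, 0, 10, 0, 0, 0, 1, 0, 0, 10, 0, 0, 0, 1, 0, 0, 20, 0, 0, 0, 1, 0, 0, 20, 0, 0, 0, 1, 0, 0, 20, 0, 0, 0, 1, 0, 0, 15, 0, 0, 0, 1, 0, 0, 8, 0, 0, 0, 1, 0, 0, 0, 0, 0, 0, 1, 0, 0, 0, 0, 0, 0, 1]
}}

```text
time: 4.75
position: [0.5651, 0.2903, 0.257]
tool_rot: [0.619, 0.785, -0.001, -0.0]
ft_force: [-0.4, -0.4, -3.6]
grip_width: 0.0138
```

Emit:
{"method": "move_arm", "body": {
  "rows": [-3, -10, 0, 0, 0, -0.02, 1, -6, -20, 0, 0, 0, -0.034, 1, -8, -27, 0, 0, 0, -0.034, 1, -9, -30, 0, 0, 0, -0.034, 1, -9, -30, 0, 0, 0, -0.034, 1, -9, -30, 0, 0, 0, -0.034, 1, -9, -30, 0, 0, 0, -0.034, 1, -9, -30, 0, 0, 0, -0.034, 1, -9, -28, 0, 0, 0, -0.034, 1, -8, -25, 0, 0, 0, -0.034, 1, -6, -16, 0, 0, 0, -0.03, 1, -3, -8, 0, 0, 0, -0.01, 1]
}}

```text
time: 5.95
position: [0.4761, 0.0049, 0.257]
tool_rot: [0.753, 0.658, -0.001, -0.001]
ft_force: [0.4, 0.2, -3.9]
grip_width: 0.014
```

Emit:
{"method": "move_arm", "body": {
  "rows": [0, 0, 0, 0, 0, 0, 1, 0, 0, 0, 0, 0, 0, 1, 0, 0, 0, 0, 0, 0, 1, 0, 0, 0, 0, 0, 0, 1, 0, 0, 0, 0, 0, 0, 1, 0, 0, 0, 0, 0, 0, 1]
}}

```text
time: 6.55
position: [0.4777, 0.0069, 0.2575]
tool_rot: [0.751, 0.66, -0.0, -0.0]
ft_force: [0.0, 0.6, -4.5]
grip_width: 0.0136
```

```bash
python3 - <<'E'
from h import *
o=robot.get_obs();print(o["position"],o["tool_rot"],o["grip_width"])
for n in("scene","top"):
    c=robot.camera(n);k=c["color"][100:340,180:500,::-1];cv2.imwrite(f"pics/{n}2.png",cv2.resize(k,None,fx=2,fy=2))
    W=cloud(c);m=(W[...,0]>.41)&(W[...,0]<.56)&(abs(W[...,1])<.09)
    for a,b in((.11,.16),(.1,.13),(.15,.17),(.24,.275)):
        P=W[m&(W[...,2]>a)&(W[...,2]<b)]
        if len(P)>20:
            r=cv2.minAreaRect((P[:,:2]*1000).astype(np.float32));print(n,a,len(P),P.mean(0).round(3),np.round(r[0],1),np.round(r[1],1),round(r[2],1),P.min(0).round(3),P.max(0).round(3))
E
```

```text
[0.47770617 0.00687137 0.2575041 ] [ 7.51341236e-01  6.59913892e-01 -8.77348237e-06 -5.36419200e-05] 0.013629446904494202
scene 0.11 1035 [0.467 0.042 0.136] [479.2  31.8] [44.9 85.1] 82.4 [0.437 0.01  0.11 ] [0.524 0.059 0.16 ]
scene 0.1 594 [0.467 0.046 0.118] [480.1  36.9] [35.9 85.5] 84.0 [0.437 0.023 0.102] [0.524 0.059 0.13 ]
scene 0.15 487 [0.471 0.035 0.159] [478.8  28.2] [37.8 70.7] 81.8 [0.443 0.01  0.15 ] [0.516 0.051 0.17 ]
scene 0.24 274 [0.475 0.031 0.258] [483.   28.2] [22.8 24.5] 77.6 [0.469 0.015 0.24 ] [0.493 0.042 0.275]
top 0.11 59 [0.449 0.002 0.125] [466.1   7.5] [91.6 58.5] 82.5 [ 0.432 -0.041  0.113] [0.489 0.055 0.16 ]
top 0.1 61 [0.449 0.005 0.122] [466.1   7.5] [91.6 58.5] 82.5 [ 0.432 -0.041  0.104] [0.489 0.055 0.129]
```

View pics/scene2.png

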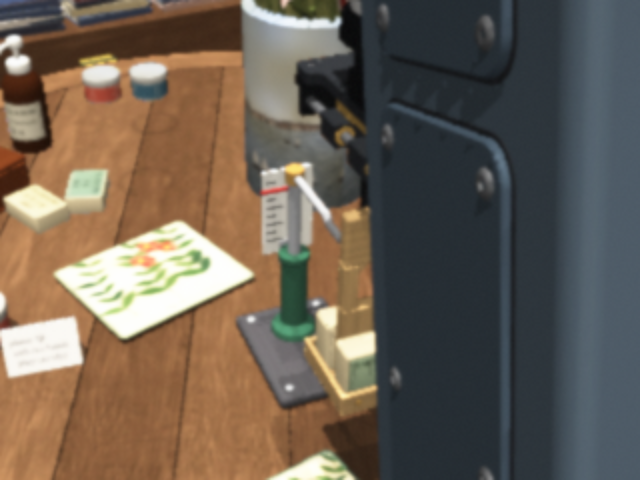

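View pics/top2.png

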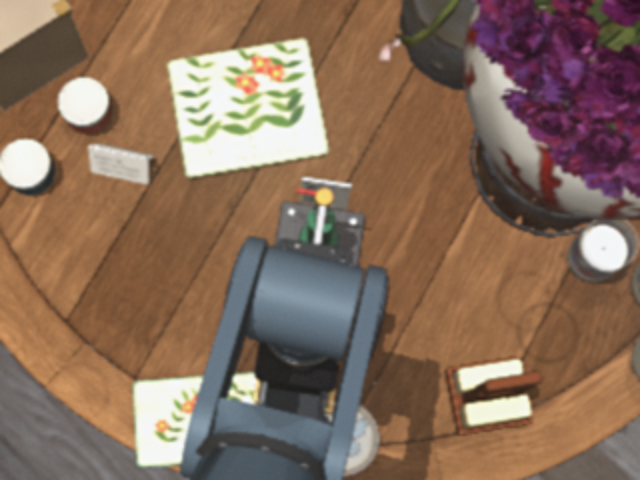

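The caddy hangs straight in the grip at yaw -7.5°. In the scene crop the hook tip (337,233) is just behind the board, level with the slot. I feed it on along the hook axis.

Emit:
{"method": "move_arm", "body": {
  "rows": [8, -1, 0, 0, 0, 0, 1, 12, -1.6, 0, 0, 0, 0, 1, 12, -1.6, 0, 0, 0, 0, 1, 10, -1.3, 0, 0, 0, 0, 1, 8, -1, 0, 0, 0, 0, 1, 0, 0, 0, 0, 0, 0, 1, 0, 0, 0, 0, 0, 0, 1]
}}

```text
time: 7.35
position: [0.5273, 0.0, 0.2572]
tool_rot: [0.752, 0.66, -0.0, -0.001]
ft_force: [0.5, 0.5, -3.9]
grip_width: 0.0138
```

```bash
python3 - <<'E'
from h import *
o=robot.get_obs();print(o["position"],o["ft_force"])
c=robot.camera("scene");k=c["color"][160:320,280:440,::-1];cv2.imwrite(f"pics/scene3.png",cv2.resize(k,None,fx=3.7,fy=3.7))
E
```

```text
[5.27342204e-01 6.64671123e-06 2.57222648e-01] [ 0.50940564  0.50973937 -3.88433708]
```

View pics/scene3.png

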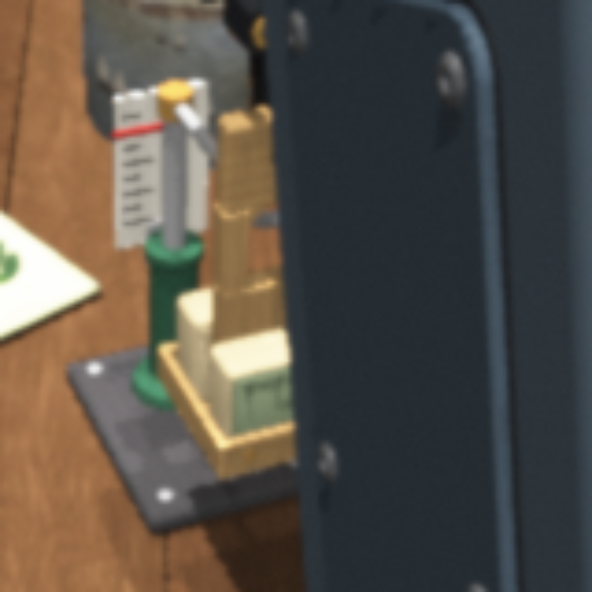

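The grey hook bar shows through the slot at (265,218) and there is no contact force. I continue the remaining 34 mm.

Emit:
{"method": "move_arm", "body": {
  "rows": [8, -1, 0, 0, 0, 0, 1, 10, -1.4, 0, 0, 0, 0, 1, 9, -1.2, 0, 0, 0, 0, 1, 7, -0.9, 0, 0, 0, 0, 1, 0, 0, 0, 0, 0, 0, 1, 0, 0, 0, 0, 0, 0, 1]
}}

```text
time: 8.0
position: [0.5615, -0.0045, 0.2573]
tool_rot: [0.752, 0.66, -0.0, -0.0]
ft_force: [-0.8, -0.5, -4.3]
grip_width: 0.0138
```

```bash
python3 - <<'E'
from h import *
o=robot.get_obs();print(o["position"],o["ft_force"])
c=robot.camera("scene");k=c["color"][160:320,280:440,::-1];cv2.imwrite(f"pics/scene4.png",cv2.resize(k,None,fx=3.7,fy=3.7))
W=cloud(c);m=(W[...,0]>.49)&(W[...,0]<.62)&(abs(W[...,1])<.09)&(W[...,2]>.1)&(W[...,2]<.17)
P=W[m];print(P.min(0),P.max(0)); r=cv2.minAreaRect((P[:,:2]*1000).astype(np.float32));print(r)
E
```

```text
[ 0.5614842  -0.00451755  0.25725138] [-0.8093934  -0.48449132 -4.28666777]
[ 0.51878716 -0.00746219  0.10089002] [0.60799562 0.04796132 0.16986422]
((562.1629028320312, 17.297935485839844), (51.5784797668457, 86.34052276611328), 82.74442291259766)
```

View pics/scene4.png

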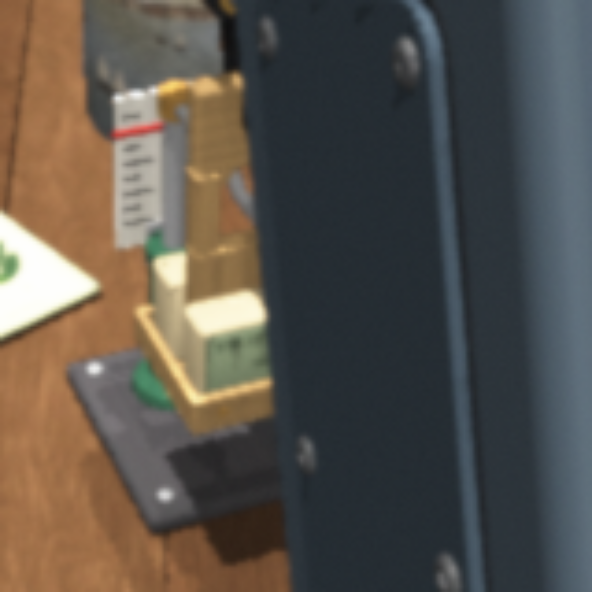

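The hook passes through the slot at (240,195). Now I lower gently, watching the force.

Emit:
{"method": "move_arm", "body": {
  "rows": [0, 0, -6, 0, 0, 0, 1, 0, 0, -6, 0, 0, 0, 1, 0, 0, -5, 0, 0, 0, 1, 0, 0, -4, 0, 0, 0, 1, 0, 0, -3, 0, 0, 0, 1, 0, 0, -3, 0, 0, 0, 1, 0, 0, -3, 0, 0, 0, 1, 0, 0, -3, 0, 0, 0, 1, 0, 0, 0, 0, 0, 0, 1, 0, 0, 0, 0, 0, 0, 1]
}}

```text
time: 9.05
position: [0.5616, -0.0045, 0.2246]
tool_rot: [0.752, 0.66, -0.0, -0.0]
ft_force: [-0.3, 1.2, -2.3]
grip_width: 0.014
```

Emit:
{"method": "move_arm", "body": {
  "rows": [0, 0, -3, 0, 0, 0, 1, 0, 0, -3, 0, 0, 0, 1, 0, 0, -3, 0, 0, 0, 1, 0, 0, 0, 0, 0, 0, 1, 0, 0, 0, 0, 0, 0, 1]
}}

```text
time: 9.55
position: [0.562, -0.0046, 0.2157]
tool_rot: [0.752, 0.66, 0.0, 0.0]
ft_force: [-0.5, -0.4, -1.7]
grip_width: 0.0134
```

```bash
python3 - <<'E'
from h import *
F=[]
c=robot.camera("scene");k=c["color"][160:320,280:440,::-1];cv2.imwrite(f"pics/scene5.png",cv2.resize(k,None,fx=3.7,fy=3.7))
o=robot.get_obs();print(o["position"],o["ft_force"],o["moment"])
E
```

```text
[ 0.56194155 -0.00459444  0.21570988] [-0.57450738 -0.60831047 -1.47635859] [-0.06206127  0.04962655  0.03873942]
```

View pics/scene5.png

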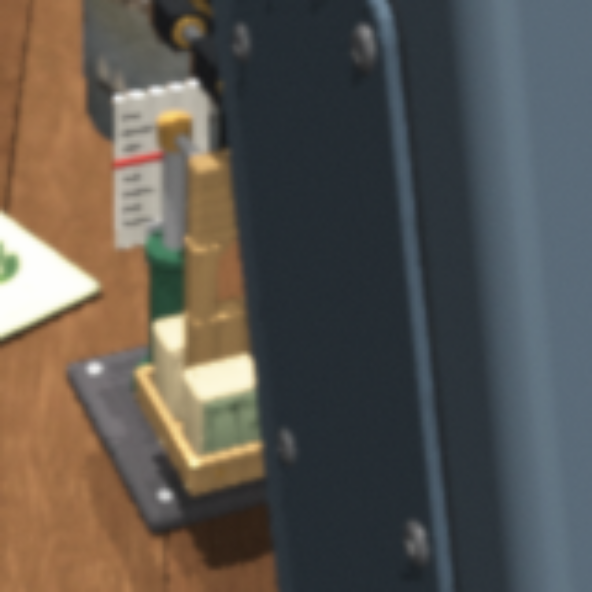

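The pointer (135,160) has dropped and the load is moving to the hook. About 9 mm remain.

Emit:
{"method": "move_arm", "body": {
  "rows": [0, 0, -2, 0, 0, 0, 1, 0, 0, -2, 0, 0, 0, 1, 0, 0, -2, 0, 0, 0, 1, 0, 0, -2, 0, 0, 0, 1, 0, 0, 0, 0, 0, 0, 1, 0, 0, 0, 0, 0, 0, 1, 0, 0, 0, 0, 0, 0, 1]
}}

```text
time: 10.3
position: [0.5619, -0.0046, 0.2077]
tool_rot: [0.752, 0.66, 0.0, 0.0]
ft_force: [1.6, 0.4, 0.8]
grip_width: 0.0138
```

Emit:
{"method": "move_arm", "body": {
  "rows": [0, 0, 0, 0, 0, 0, 0.75, 0, 0, 0, 0, 0, 0, 0.7, 0, 0, 0, 0, 0, 0, 0.6, 0, 0, 0, 0, 0, 0, 0.5, 0, 0, 0, 0, 0, 0, 0.45, 0, 0, 0, 0, 0, 0, 0.45, 0, 0, 0, 0, 0, 0, 0.45, 0, 0, 0, 0, 0, 0, 0.45, 0, 0, 0, 0, 0, 0, 0.45, 0, 0, 0, 0, 0, 0, 0.45]
}}

```text
time: 11.3
position: [0.5616, -0.0046, 0.2075]
tool_rot: [0.752, 0.66, -0.0, -0.0]
ft_force: [0.2, 0.2, -0.0]
grip_width: 0.048
```

```bash
python3 - <<'E'
from h import *
c=robot.camera("scene");k=c["color"][160:320,280:440,::-1];cv2.imwrite(f"pics/scene6.png",cv2.resize(k,None,fx=3.7,fy=3.7))
E
```

```text
(no output)
```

View pics/scene6.png

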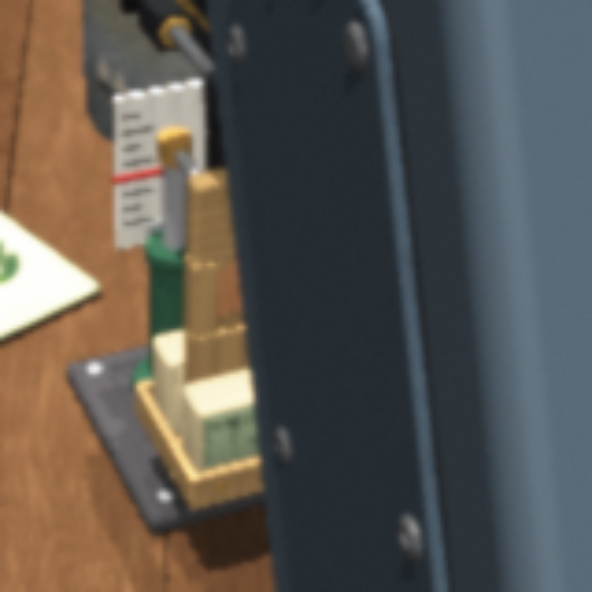

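It hangs released and upright, with the pointer at (135,177). I raise straight up, then back and aside.

Emit:
{"method": "move_arm", "body": {
  "rows": [0, 0, 5, 0, 0, 0, 0.45, 0, 0, 10, 0, 0, 0, 0.45, 0, 0, 15, 0, 0, 0, 0.45, 0, 0, 20, 0, 0, 0, 0.45, 0, 0, 25, 0, 0, 0, 0.45, 0, 0, 25, 0, 0, 0, 0.45, 0, 0, 25, 0, 0, 0, 0.45, 0, 0, 25, 0, 0, 0, 0.45, -10, 20, 10, 0, 0, 0, 0.45, -10, 30, 0, 0, 0, 0, 0.45, -10, 30, 0, 0, 0, 0, 0.45, -10, 30, 0, 0, 0, 0, 0.45]
}}

```text
time: 12.55
position: [0.5213, 0.1064, 0.3688]
tool_rot: [0.752, 0.659, 0.001, 0.001]
ft_force: [-0.2, -1.3, 0.3]
grip_width: 0.0481
```

Emit:
{"method": "move_arm", "body": {
  "rows": [-5, 30, 0, 0, 0, 0, 0.45, -5, 30, 0, 0, 0, 0, 0.45, -5, 30, 0, 0, 0, 0, 0.45, 0, 30, 0, 0, 0, 0, 0.45, 0, 30, 0, 0, 0, 0, 0.45, 0, 15, 0, 0, 0, 0, 0.45, 0, 0, 0, 0, 0, 0, 0.45, 0, 0, 0, 0, 0, 0, 0.45, 0, 0, 0, 0, 0, 0, 0.45, 0, 0, 0, 0, 0, 0, 0.45, 0, 0, 0, 0, 0, 0, 0.45, 0, 0, 0, 0, 0, 0, 0.45]
}}

```text
time: 13.75
position: [0.5068, 0.2698, 0.3676]
tool_rot: [0.752, 0.659, -0.0, 0.0]
ft_force: [-0.0, -0.1, -0.2]
grip_width: 0.0476
```

```bash
python3 - <<'E'
from h import *
for n in("scene","top"):
  for i in range(2):
    c=robot.camera(n)
    W=cloud(c)
    m=(W[...,0]>.49)&(W[...,0]<.64)&(abs(W[...,1])<.09)
    for a,b in((.06,.095),(.21,.24),(.165,.2)):
        P=W[m&(W[...,2]>a)&(W[...,2]<b)]
        if len(P)>5:
            r=cv2.minAreaRect((P[:,:2]*1000).astype(np.float32));print(n,a,len(P),np.round(r[0],1),np.round(r[1],1),round(r[2],1),P[:,2].min().round(4),P[:,2].max().round(4))
    m=(W[...,0]>.35)&(W[...,0]<.56)&(W[...,1]>-.33)&(W[...,1]<-.1)&(W[...,2]>.05)&(W[...,2]<.064)
    print("dark",cv2.minAreaRect((W[m][:,:2]*1000).astype(np.float32)))
    if i==0:
        for j in range(20): robot.camera(n)
  k=c["color"][120:340,200:500,::-1];cv2.imwrite(f"pics/{n}7.png",cv2.resize(k,None,fx=2.6,fy=2.6))
print(robot.get_obs())
E
```

```text
scene 0.06 944 [560.2  -3.6] [92.8 86.3] 82.3 0.06 0.095
scene 0.21 368 [560.3  -2.3] [62.  17.5] 84.5 0.21 0.2285
scene 0.165 490 [580.1   1.7] [110.5  60.7] 12.5 0.1651 0.1999
dark ((0.0, 0.0), (0.0, 0.0), 0.0)
scene 0.06 944 [559.9  -3.6] [92.7 86.4] 82.7 0.06 0.095
scene 0.21 369 [559.3  -2.6] [62.3 16.9] 83.4 0.2102 0.229
scene 0.165 490 [579.5   2.5] [111.7  60.8] 12.7 0.1651 0.2
dark ((0.0, 0.0), (0.0, 0.0), 0.0)
top 0.06 342 [562.9  -5.7] [92.  85.5] 82.7 0.06 0.0949
top 0.21 211 [561.8  -5.6] [63.4 16.1] 81.7 0.2103 0.232
top 0.165 206 [579.4 -16.2] [ 58.4 110.4] 63.9 0.165 0.1999
dark ((466.8958740234375, -232.88612365722656), (68.69612121582031, 78.58578491210938), 10.622424125671387)
top 0.06 334 [563.1  -5.8] [91.7 85.8] 82.5 0.0601 0.094
top 0.21 213 [562.4  -5.7] [63.5 15.2] 82.5 0.2101 0.232
top 0.165 204 [578.5 -15.8] [ 58.7 107.7] 63.4 0.1657 0.1995
dark ((466.9830017089844, -232.62152099609375), (69.09101104736328, 78.89759063720703), 10.395124435424805)
{'time': 15.95, 'q': array([ 2.95816423e-01,  3.24653615e-01,  1.36164779e+00, -1.23597313e-05,
        1.45534591e+00,  4.26006112e-01]), 'joint_velocities': array([-0.00080306, -0.00112943,  0.00215139,  0.00188666,  0.00045333,
        0.00082965]), 'joint_torque': array([ 4.75129082e-05, -3.75818896e+01, -2.09120339e+01,  8.41026963e-02,
        2.49667406e-03, -1.44268938e-05]), 'position': array([0.50665103, 0.27044243, 0.36753911]), 'tool_rot': array([ 7.51605221e-01,  6.59613213e-01, -2.74337370e-05, -5.66251465e-06]), 'ft_force': array([ 0.62701659, -0.02040372, -0.33043748]), 'moment': array([-0.05506379,  0.08659597, -0.0233803 ]), 'grip_width': 0.047643014765737776}
```

View pics/scene7.png

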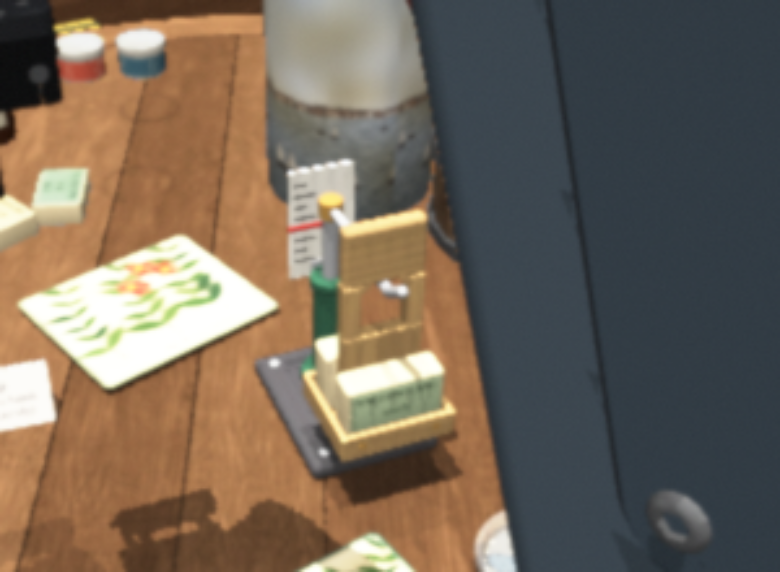

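View pics/top7.png

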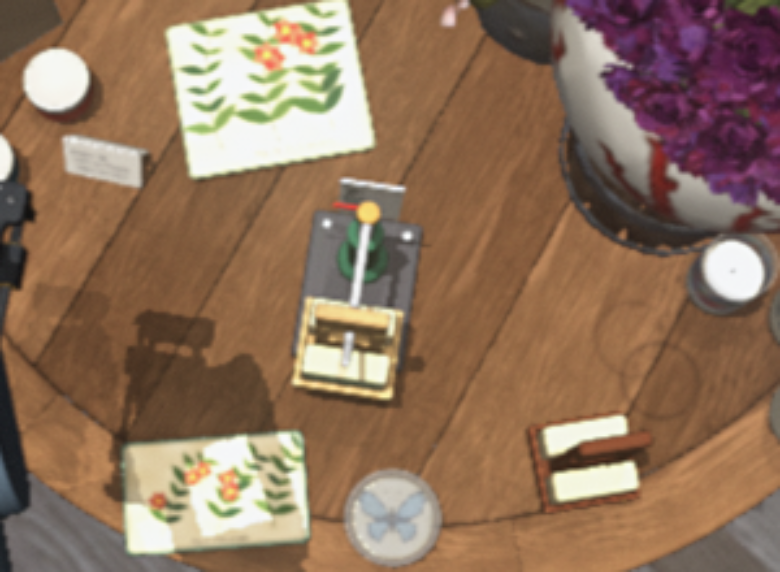

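The caddy hangs at rest and upright. Its board top is at about 0.230 m, which means a dip of about 26 mm. The dark caddy has not moved.

```bash
python3 -c "
from rig import robot
print(robot.hand_in())"
```

```text
the job is handed in; nothing more can be done
None
```

The pale caddy is hanging by its slot on the hook of the green scale, and I handed the job in at about 16 s. `hand_in` reports no verdict.

**What I did:** I gripped the handle board with the fingertips about 154 mm up. I turned it -21° to line up with the hook and fed the slot over the tip along the hook axis, with no contact force. I lowered it in small steps until the wrist carried no load, let go, and moved the arm up and aside.

**Last checks:**
- **Position:** both cameras put the caddy's centre within about 3 mm of the seat as I had measured it before loading.
- **Upright:** the board and tray centres agree within about 1.5 mm.
- **Dip:** the board top is at about 0.230 m, so the hook has dipped about 26 mm. By the commanded heights it never got near the 57 mm limit.
- **Still:** about 1.1 s apart, each camera gave the same position to within 1 mm.
- **Dark caddy:** the top camera shows it within 1 mm of where it started. The scene camera could not check this because the arm blocked its view.
- **Robot:** it is well clear and touches nothing.

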